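# Twist the grinder lid to the half-way run position and hold it

## Task

Fit the bar-grip lid to the spice grinder: lower its two lugs straight through the two slots of the mouth until the lid sits flat on the rim, then twist it clockwise (seen from above) to the half-way run mark, 45 degrees on from the slots. Do not turn it on towards the lock click, which comes at 90 degrees. The lid is sprung, so finish while still gripping it, holding it steady at the half-way mark, and leave the plain storage lid, the egg cup, the spice jar, the tin and the teaspoon where they are.

Things in the scene. Friction and masses are not known exactly. Their poses are not given: they have to be found in the camera images.
- lid: Loose black bayonet lid with a steel bar, 80 mm across, 62 high, standing on its plug, about 0.12 kg. Origin: centre of its underside; z up; half a turn about z makes no difference. Plug 52 mm across (foot chamfered to 44), z 0 to 16; flange 80 mm across, underside z 16, top rising to z 26; on it an upright bar grip, 14 mm thick (y), 56 long (x), z 26 to 62, in line with the two lugs.
- lug_tip (a point): Tip of the lid's lug at its +x; the other is opposite, at -x. Each lug is 14 mm wide, reaches 37 mm from the lid's axis and spans z 2 to 8 above its underside. The flange hides them from above.
- lid_grip (a point): Middle of the lid's bar grip, 50 mm above the lid's origin, on its axis; pinch the bar across its 14 mm here, from above. Axes as the lid's.
- storage_lid: Loose plain black lid, 80 mm across and 50 mm high, with a round knob 30 mm across and no lugs or bar; not needed, leave it. Origin: centre of its underside. It may stand in either of the two lids' places.
- grinder: Steel spice grinder, 112 mm across, 88 high, immovable, in some yaw. Origin: centre of its underside; z up. Its mouth is a black lip 6 mm thick with a round opening 60 mm across and two slots along its +x and -x; lugs turn in the 12 mm high space below. The lid enters with its x along the grinder's x, either way round; seated, its flange lies on the rim and its origin is 72 mm above the grinder's.
- slot_end (a point): Outer end of the slot at the grinder's +x, 42 mm from the axis, at rim height; the other slot is opposite. Slots are 22 mm wide.
- half_mark (a point): Half-way run mark: a single pip on the rim, 47 mm from the axis, 45 degrees clockwise (from above) of the +x slot; a second one is opposite. Half-way, the lid's bar points at these pips.
- lock_mark (a point): Lock mark: a pair of pips on the rim, 90 degrees clockwise of the +x slot, and another pair opposite. Do not turn the bar to these.
- mouth (a point): Centre of the grinder's mouth, level with the top of the rim, 88 mm above the grinder's origin. Axes as the grinder's.
- run_ring (a joint): Sprung ring in the mouth that the seated lugs drive: 0 at rest under the slots, growing clockwise from above, rad, stop at 1.6. It lags the lid by about 0.1 (0.2 at most): lid half-way (0.785) reads about 0.6 to 0.75. Its spring, 0.12 N m per rad, turns the lid back when let go. From about 0.85 a catch resists; past about 1.5 it snaps behind the lug (the lock click).
- egg_cup: White egg cup, 52 mm across, 58 mm high; bystander, origin under its centre.
- spice_jar: Glass spice jar with a yellow cap, 42 mm across, 96 mm high; bystander, origin under its centre.
- tin: Small round lidded tin, 75 mm across, 66 mm high; bystander, origin under its centre.
- teaspoon: Steel teaspoon, 130 mm long, lying flat; bystander, origin under its middle.
There are look-alikes about, which are no part of the job. Leave any blue look-alike of the lid alone.

How it is judged:
By the outcome, as a careful person would: the job done as asked, in the order asked, and still so for the second after the job is handed in, while the arm keeps its last pose, push and grip.
It also fails if it takes over 35 s, if anything falls off the work surface, if the arm or the gripper's body presses on something with over 40 N, if the wrist force passes 120 N, or if a joint passes its speed limit or range.

## Robot

A 7-joint arm with a two-finger parallel gripper is mounted at the origin on a cart in front of the work surface, level with it; the furniture and walls round the work are solid. World frame = base frame: x ahead of the robot, y to its left, z up, the work surface at z = 0. Lengths are in m, angles in rad, forces in N, time in s.
With the tool pointing down it reaches from about 0.35 to 0.9 m from the base axis. Payload 7.2 kg.
Tool frame: the origin (TCP) lies between the finger pads; the fingertips stand 14 mm ahead of it and the grasp point (between the pads) lies 5 mm behind it (ctrl.nose_length is the distance from the TCP to the fingertips, in m); z points along the fingers, y is the line along which they close (so a half turn about z gives the same grasp; the last joint's range is limited). The gripper opens to 88 mm and grips with 3 to 60 N. Pads are 20 mm wide; open, the fingers measure 115 mm over their backs; the gripper's body (75 mm by 178 mm) begins 61 mm behind the grasp point.
Start: joints at [-1.276, 0.411, -0.013, 1.596, 0.006, 1.134, -0.082], TCP at [0.222, 0.584, 0.237] pointing down, gripper open.
Joint ranges: [-2.95, 2.95], [-0.29, 1.99], [-1.47, 1.44], [0.14, 2.54], [-1.03, 4.17], [0.13, 1.85], [-2.86, 2.86]. Speed limits (rad/s): [2.39, 2.39, 3.01, 3.01, 3.14, 3.14, 3.14].

## Interface

Orientations are given as a unit quaternion [x, y, z, w].
In Python, from workcell import ctrl gives the robot as it stands. Calls block until the motion is done:
- ctrl.move_ptp(position, orientation): joint-space move of the TCP to a pose.
- ctrl.move_l(position, rot=None, v=0.15): straight line of the TCP; rot=None keeps the orientation; v is the mean speed in m/s.
- ctrl.movej(angles): joint-space move.
- ctrl.ungrasp() and ctrl.grasp(strength=None): open the fingers fully, or close them until they stop; strength is the grip in N (None keeps the last).
- ctrl.hold(seconds).
- ctrl.ik(position, orientation): joint angles nearest the present ones, or None.
- ctrl.state(): the state.
- ctrl.capture(name): name is "scene" or "side" or "wrist"; returns a dict with "color" (384x512x3 uint8, red, green, blue), "range_z" (384x512 float32, m along the optical axis (not along the pixel's ray), 0 where there is no reading), "fx", "fy", "cx", "cy" (pixels), "xyz" and "rotation" of the camera in the world. Camera axes: x right, y down, z forward; pixel columns grow to the right and rows downward; lengths in m; the calibration is good to about 2 mm. A picture is of the moment at which its call begins.
A pose or a line that the arm cannot do raises ctrl.MotionError and nothing moves.
- ctrl.hand_in(): hands the job in; it is judged then, once.
The state is a dict: "t": time; "q": joint angles; "joint_velocities": joint speeds; "joint_torque": joint torques, N m; "ee_pos": TCP position; "tcp_rot": TCP orientation; "force": force on the tool from outside, world axes, zero at the start; "ft_torque": the same for the moment, N m; "gripper_width": finger opening in m; "grasp_force": force on a finger pad.
Only numpy, scipy, OpenCV 4.12 (cv2) and the standard library are available. Lean on these libraries where they do the work, as an engineer would, in place of code of your own. Each camera call takes 0.05 s, during which the arm holds its last target. There are 200 camera calls.

## Working session

There is one attempt and no reset: what is moved stays moved. The work goes in short steps, each a Python script; the robot and the scene stay as the last script left them, time stands still between calls to the robot, and variables do not carry over. Pictures are saved under pics/ and viewed, at most 10 in all, crops included, and the job is handed in when it is done.

```bash
mkdir -p pics; ls
cat > h.py <<'E'
import numpy as np, cv2
from workcell import ctrl
from scipy.spatial.transform import Rotation as R
def rotm(c):
    r=np.array(c["rotation"]); return r if r.shape==(3,3) else R.from_quat(r).as_matrix()
def cloud(c):
    z=c["range_z"]; v,u=np.mgrid[:z.shape[0],:z.shape[1]]
    p=np.stack([(u-c["cx"])/c["fx"]*z,(v-c["cy"])/c["fy"]*z,z],-1)
    return p@rotm(c).T+np.array(c["xyz"])
def ray(c,u,v,h):
    d=rotm(c)@np.array([(u-c["cx"])/c["fx"],(v-c["cy"])/c["fy"],1]); o=np.array(c["xyz"])
    return o+d*(h-o[2])/d[2]
E
python3 - <<'E'
from h import *
import pickle
d={n:ctrl.capture(n) for n in("scene","side","wrist")}
pickle.dump(d,open("c0.pkl","wb"))
for n,c in d.items(): print(n,c["xyz"],rotm(c).round(3).tolist(),c["fx"])
im=np.vstack([np.hstack([d["scene"]["color"],d["side"]["color"]])])
cv2.imwrite("pics/a.png",d["scene"]["color"][...,::-1]);cv2.imwrite("pics/b.png",d["side"]["color"][...,::-1])
s=ctrl.state();print(s["t"],s["ee_pos"],s["tcp_rot"],s["force"])
E
```

```text
pics
scene [-0.01549967 -0.66724785  0.98034766] [[0.73, -0.508, 0.458], [-0.684, -0.543, 0.487], [0.001, -0.669, -0.744]] 484.25310840886465
side [0.33993545 0.61697244 0.51083319] [[-0.954, -0.167, 0.249], [-0.299, 0.484, -0.822], [0.017, -0.859, -0.512]] 365.3691470247356
wrist [0.14431887 0.61238964 0.38479399] [[0.355, 0.892, 0.281], [0.935, -0.338, -0.109], [-0.002, 0.302, -0.953]] 319.6520038808114
0.15 [0.22170244 0.58397037 0.23602702] [ 1.80380520e-01  9.83596721e-01 -5.95458767e-04 -5.95351401e-05] [-0.26590346  0.80149083 -0.52460127]
```

View pics/a.png

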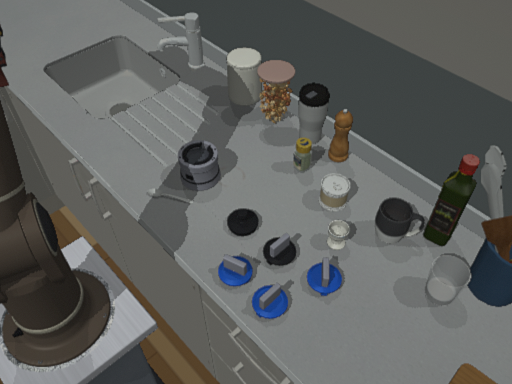

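View pics/b.png

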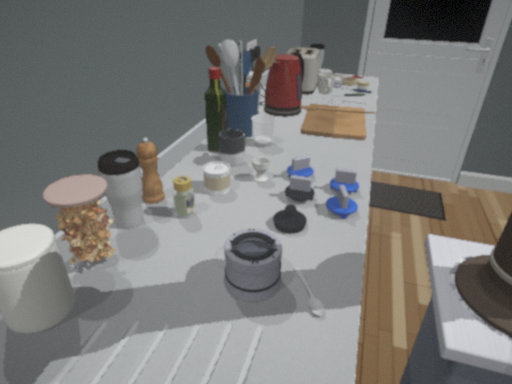

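Scene view: bar-grip lid at (280,248), storage lid (242,222), grinder (199,163), with three blue look-alikes around the lid. In the side view the grinder is at (253,260) and the lid at (300,190). Next I'll measure their positions.

Run:
```python
from h import *
import pickle
d=pickle.load(open("c0.pkl","rb"))
c=d["scene"];P=cloud(c);
for n,(u,v) in dict(lid=(280,248),bar=(281,244),stor=(242,222),grinder=(199,163),b1=(236,268),b2=(270,300),b3=(325,277),egg=(338,228),tin=(335,188)).items(): print(n,P[v,u].round(3))
for n in("scene","side"):
    c=d[n];P=cloud(c)
    g=P[80:,:].reshape(-1,3)
    # table height
    print(n,"table",np.median(P[...,2][np.abs(P[...,2])<.02]))
    for nm,ctr in(("lid",P[248,280] if n=="scene" else P[187,300]),("grinder",P[163,199] if n=="scene" else P[245,253])):
        m=np.hypot(P[...,0]-ctr[0],P[...,1]-ctr[1])<.075
        q=P[m]; 
        lo,hi=((.054,.075) if nm=="lid" else(.083,.1))
        t=q[(q[:,2]>lo)&(q[:,2]<hi)]
        (cc,sz,a)=cv2.minAreaRect((t[:,:2]*1000).astype(np.float32))
        print(n,nm,ctr.round(3),len(t),"rect",np.round(cc,1),np.round(sz,1),a,"z",np.percentile(t[:,2],[5,50,95]).round(3))
    o=cv2.resize(c["color"][120:300,160:340] if n=="scene" else c["color"][150:310,200:400],None,fx=3.3,fy=3.3,interpolation=cv2.INTER_CUBIC)
    cv2.imwrite(f"pics/z_{n}.png",np.clip(o[...,::-1]*1.6,0,255))
cv2.imwrite("pics/w.png",d["wrist"]["color"][...,::-1])
```

```text
lid [ 0.462 -0.226  0.042]
bar [ 0.466 -0.224  0.052]
stor [ 0.456 -0.098  0.026]
grinder [0.472 0.085 0.087]
b1 [ 0.349 -0.199  0.046]
b2 [ 0.353 -0.305  0.037]
b3 [ 0.471 -0.356  0.06 ]
egg [ 0.608 -0.279  0.038]
tin [ 0.68  -0.202  0.066]
scene table -0.00012042068033557563
scene lid [ 0.462 -0.226  0.042] 139 rect [ 466.5 -219.4] [56.8 14.5] 2.497955799102783 z [0.056 0.061 0.064]
scene grinder [0.472 0.085 0.087] 486 rect [485.8 110.1] [ 93.5 103.5] 44.185604095458984 z [0.084 0.088 0.091]
side table -0.0018063279847370106
side lid [ 0.465 -0.212  0.035] 87 rect [ 468.  -216.3] [53.8 13.9] 2.152390241622925 z [0.055 0.059 0.061]
side grinder [0.498 0.094 0.068] 1108 rect [492.2 117. ] [104.8 100.9] 16.35911750793457 z [0.084 0.086 0.087][ WARN:0@0.459] global loadsave.cpp:1063 imwrite_ Unsupported depth image for selected encoder is fallbacked to CV_8U.
```

View pics/z_scene.png

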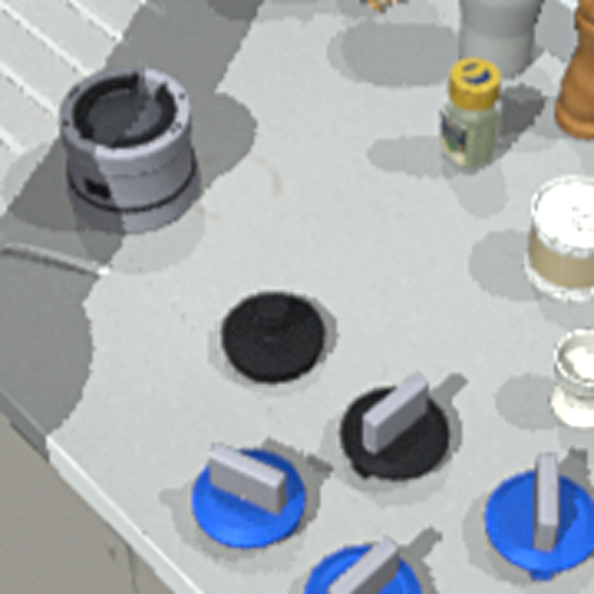

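View pics/w.png

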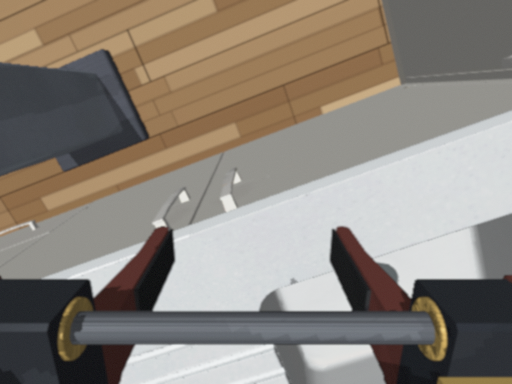

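The black bar lid (z_scene crop about (395,430)) and the grinder are confirmed. The grinder mouth is at crop (125,110), with a slot edge near (143,75). The wrist camera currently sees only the counter edge. I'll move it over the grinder, then over the lid.

Run:
```python
from h import *
import pickle
q=[0,1,0,0]
d={}
ctrl.move_ptp([0.525,0.115,0.27],q);print(ctrl.state()["t"],np.round(ctrl.state()["q"],2)); d["g"]=ctrl.capture("wrist")
ctrl.move_ptp([0.50,-0.218,0.22],q);print(ctrl.state()["t"],np.round(ctrl.state()["q"],2)); d["l"]=ctrl.capture("wrist")
pickle.dump(d,open("c1.pkl","wb"))
for k,h in(("g",.088),("l",.061)):
    c=d[k]; P=cloud(c); m=np.abs(P[...,2]-h)<.006
    print(k,np.array(c["xyz"]).round(3),np.argwhere(m).mean(0))
im=np.hstack([d["g"]["color"],d["l"]["color"]])[...,::-1]
cv2.imwrite("pics/gl.png",cv2.resize(np.clip(im*1.4,0,255).astype(np.uint8),(800,300),interpolation=cv2.INTER_AREA))
c=d["g"]
cv2.imwrite("pics/g.png",np.clip(cv2.resize(c["color"],(800,600),interpolation=cv2.INTER_CUBIC)[...,::-1]*1.5,0,255).astype(np.uint8))
```

```text
2.1667 [-0.56  0.23  0.3   1.78 -0.08  1.14  1.34]
3.4917 [-0.09  0.31  0.51  1.84 -0.17  1.04  2.07]
g [0.442 0.115 0.419] [169.77647845 254.81339793]
l [ 0.418 -0.218  0.369] [149.60034972 215.17505343]
```

View pics/g.png

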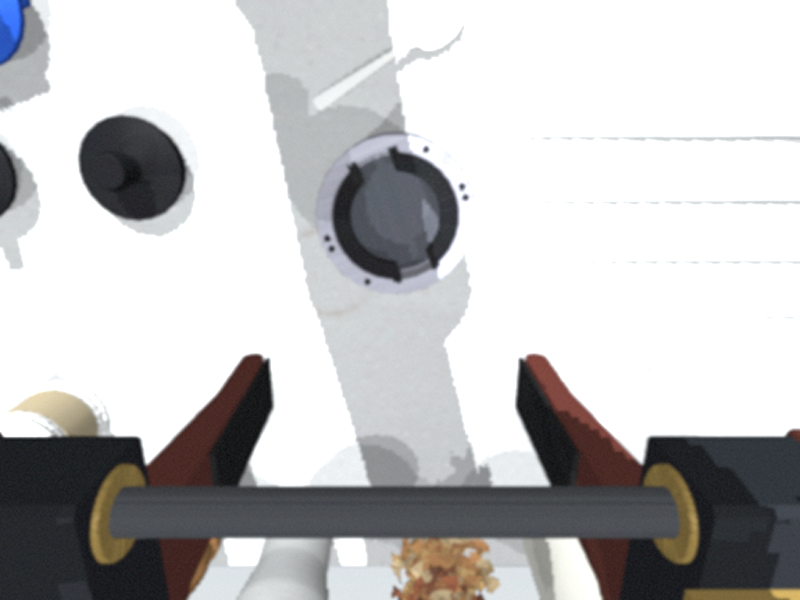

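View pics/gl.png

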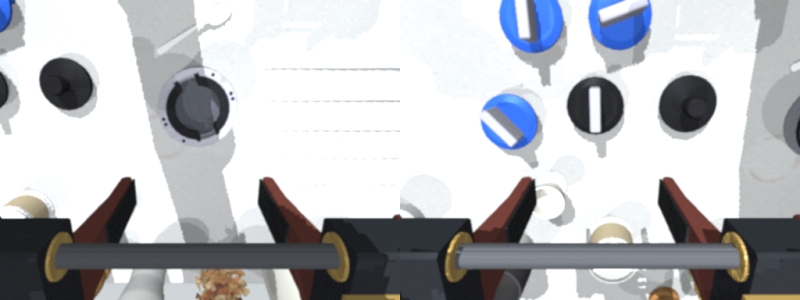

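Wrist view, image right = +y and down = +x: grinder single pips at (425,149) and (367,282), pairs at (464,192) and (329,244), slots toward (374,160) and (419,268). In the right half of gl.png the lid is at (595,107), with its bar nearly along x. Next I'll refine these and grasp.

Run:
```python
from h import *
import pickle,json
d=pickle.load(open("c1.pkl","rb")); c=d["g"]
g=cv2.cvtColor(c["color"],cv2.COLOR_RGB2GRAY).astype(float)
def pip(u,v,r):
    u,v=round(u*.64),round(v*.64); w=g[v-r:v+r+1,u-r:u+r+1]; w=np.clip(w.max()*.75-w,0,None); yy,xx=np.mgrid[v-r:v+r+1,u-r:u+r+1]
    return ray(c,(w*xx).sum()/w.sum(),(w*yy).sum()/w.sum(),.088)[:2]
h1,h2=pip(425,149,3),pip(367,282,3); l1,l2=pip(463.5,192,5),pip(329,244,5)
ang=lambda v:np.degrees(np.arctan2(v[1],v[0]))
print("half c",(h1+h2)/2,np.linalg.norm(h1-h2),ang(h2-h1)," lock c",(l1+l2)/2,np.linalg.norm(l1-l2),ang(l2-l1))
# grinder outer silhouette independent check: rim depth points
for k,lo,hi in(("l",.056,.068),):
    P=cloud(d[k]);cc=[.467,-.218];m=(np.hypot(P[...,0]-cc[0],P[...,1]-cc[1])<.045)
    t=P[m&(P[...,2]>lo)&(P[...,2]<hi)];print("bar",cv2.minAreaRect((t[:,:2]*1000).astype(np.float32)),np.median(t[:,2]))
c=d["l"];hsv=cv2.cvtColor(c["color"],cv2.COLOR_RGB2GRAY)
m=(hsv>120).astype(np.uint8)
P=cloud(c);near=np.hypot(P[...,0]-.467,P[...,1]+.218)<.033
cs,_=cv2.findContours(m*near.astype(np.uint8),0,1); k=max(cs,key=cv2.contourArea)[:,0]
pts=np.array([ray(c,u,v,.062)[:2]*1000 for u,v in k],np.float32);print("bar col",cv2.minAreaRect(pts))
for y in(22,-23,0,2,-158):
    q=R.from_euler('z',180+y,degrees=True)*R.from_quat([1,0,0,0])
    print(y,[None if a is None else np.round(a,2).tolist() for a in(ctrl.ik([.49,.115,.117],q.as_quat()),)])
```

```text
half c [0.49098434 0.11535581] 0.0952664295414358 -23.825895797812972  lock c [0.49070608 0.11594905] 0.09311845650849275 -69.18537582585247
bar ((465.5981750488281, -220.9018096923828), (54.85094451904297, 13.682703971862793), 0.30209779739379883) 0.06265255808433334
bar col ((465.05108642578125, -220.63829040527344), (55.6403923034668, 13.031732559204102), 1.0306955575942993)
22 [[-0.57, 0.36, 0.3, 2.03, -0.15, 0.77, 1.77]]
-23 [[-0.66, 0.37, 0.42, 2.04, -0.21, 0.78, 1.05]]
0 [[-0.63, 0.36, 0.37, 2.03, -0.19, 0.78, 1.43]]
2 [[-0.62, 0.36, 0.37, 2.03, -0.18, 0.78, 1.46]]
-158 [[-1.04, 0.5, 0.94, 2.06, -0.53, 0.85, -0.98]]
```

```bash
cat >> h.py <<'E'
def Q(y): return (R.from_euler('z',180+y,degrees=True)*R.from_quat([1,0,0,0])).as_quat()
def st(tag):
    s=ctrl.state(); print(tag,round(s["t"],2),np.round(s["ee_pos"],4),"yaw",round((R.from_quat(s["tcp_rot"]).as_euler('zyx',degrees=True)[0]) ,2),"F",np.round(s["force"],2),"T",np.round(s["ft_torque"],3),"w",round(s["gripper_width"],4),round(s["grasp_force"],1)); return s
E
python3 - <<'E'
from h import *
p=[.466,-.2195]
ctrl.move_ptp(p+[.10],Q(1.4))
ctrl.move_l(p+[.045],v=.08); st("down")
ctrl.grasp(40); st("grip")
ctrl.move_l(p+[.17],v=.15); st("lift")
ctrl.move_ptp([.491,.1155,.18],Q(21)); st("over")
import cv2
c=[ctrl.capture(n) for n in("side","wrist")]
import pickle;pickle.dump(c,open("c2.pkl","wb"))
im=np.hstack([cv2.resize(c[0]["color"][130:330,150:350],(384,384)),c[1]["color"][:,64:448]])
cv2.imwrite("pics/over.png",np.clip(im[...,::-1]*1.4,0,255).astype(np.uint8))
E
```

```text
down 4.94 [ 0.4662 -0.2197  0.0453] yaw 178.61 F [-0.73 -0.63  0.14] T [ 0.065  0.04  -0.006] w 0.0881 0.0
grip 6.07 [ 0.4659 -0.2194  0.0449] yaw 178.6 F [-0.26  0.07 -0.92] T [ 0.031 -0.069 -0.069] w 0.0135 40.0
lift 7.05 [ 0.4655 -0.2192  0.1692] yaw 178.59 F [-0.26 -0.2  -1.47] T [ 0.01  -0.025 -0.002] w 0.014 40.0
over 8.32 [0.4913 0.1139 0.1799] yaw 159.14 F [ 0.06 -0.27 -1.27] T [ 0.032 -0.017  0.007] w 0.0139 40.0
```

View pics/over.png

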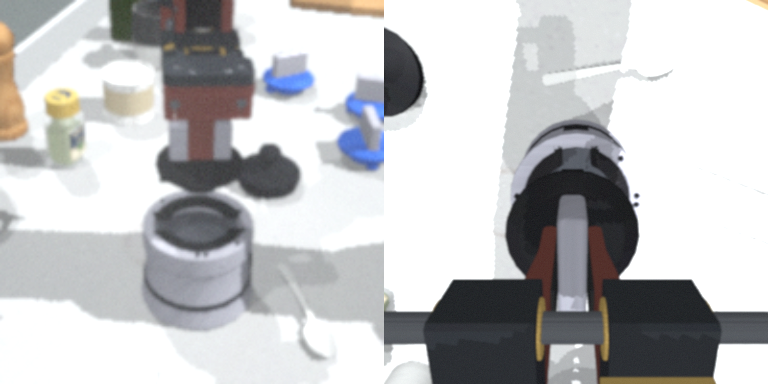

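The lid is held level. In the wrist half its bar (572,200) lines up with the slot at (577,158). Next I'll lower it while watching the force.

Run:
```python
from h import *
p=[.491,.1155]
ctrl.move_l(p+[.145],Q(21),v=.1); f0=st("a")["force"][2]
for z in(.138,.132,.128,.124,.121,.119,.118,.117,.116,.115,.114):
    ctrl.move_l(p+[z],v=.04); s=st(z)
    if s["force"][2]-f0>6: break
```

```text
a 8.92 [0.4911 0.115  0.1449] yaw 159.04 F [ 0.22  0.24 -1.48] T [0.101 0.016 0.021] w 0.014 40.0
0.138 9.24 [0.4909 0.1155 0.138 ] yaw 159.0 F [-0.62 -0.26 -1.41] T [ 0.036 -0.018 -0.031] w 0.0138 40.0
0.132 9.54 [0.4908 0.1155 0.1317] yaw 159.0 F [-0.28  0.27 -1.14] T [ 0.009 -0.036 -0.007] w 0.0139 40.0
0.128 9.79 [0.4908 0.1154 0.1277] yaw 159.0 F [ 0.19  0.15 -1.5 ] T [ 0.025 -0.031 -0.021] w 0.0139 40.0
0.124 10.04 [0.4908 0.1154 0.1237] yaw 159.0 F [ 0.18 -0.84 -0.56] T [ 0.047 -0.024 -0.012] w 0.0136 40.0
0.121 10.29 [0.4909 0.1155 0.1208] yaw 159.0 F [ 0.16 -0.2  -1.04] T [ 0.039 -0.006  0.016] w 0.0139 40.0
0.119 10.54 [0.4909 0.1155 0.1189] yaw 159.0 F [ 0.23 -0.86 -1.08] T [-0.005 -0.006  0.009] w 0.0135 40.0
0.118 10.79 [0.491  0.1155 0.118 ] yaw 159.0 F [-0.31  0.44 -1.56] T [ 0.065  0.001 -0.018] w 0.014 40.0
0.117 11.04 [0.491  0.1155 0.117 ] yaw 159.0 F [-0.16  0.16 -0.97] T [0.051 0.027 0.018] w 0.0139 40.0
0.116 11.29 [0.491  0.1155 0.1168] yaw 159.0 F [-4.88 -0.35  8.56] T [-0.284  0.703  0.037] w 0.014 40.0
```

Seated at 0.1168, right at the expected height and with no earlier contact. Next I'll twist clockwise.

Run:
```python
from h import *
p=[.491,.1155]
for y in(11,1,-9,-17,-24):
    ctrl.move_l(p+[.1165],Q(y),v=.04); s=st(y)
    if np.linalg.norm(s["force"])>30 or abs(s["ft_torque"][2])>1: break
ctrl.hold(.3); st("end")
c=[ctrl.capture(n) for n in("scene","side","wrist")]
im=np.hstack([cv2.resize(c[0]["color"][90:240,130:280],(384,384)),c[2]["color"][:,64:448]])
cv2.imwrite("pics/tw.png",np.clip(im[...,::-1]*1.3,0,255).astype(np.uint8))
```

```text
11 11.62 [0.4912 0.1157 0.1169] yaw 168.79 F [-1.41  0.22  5.77] T [-0.045  0.343 -0.08 ] w 0.0136 40.0
1 11.94 [0.4915 0.1158 0.1169] yaw 178.65 F [0.25 0.23 5.49] T [ 0.096  0.133 -0.045] w 0.0139 40.0
-9 12.27 [0.4915 0.116  0.1169] yaw -171.42 F [-1.04  1.75  5.71] T [ 0.229  0.048 -0.013] w 0.0139 40.0
-17 12.56 [0.4915 0.1161 0.1169] yaw -163.43 F [0.23 2.29 4.99] T [ 0.333  0.031 -0.069] w 0.0136 40.0
-24 12.83 [0.4916 0.1162 0.1169] yaw -156.43 F [-0.3   2.02  5.2 ] T [ 0.419  0.041 -0.028] w 0.0135 40.0
end 13.13 [0.4916 0.1162 0.1169] yaw -156.47 F [0.76 2.11 5.24] T [ 0.438 -0.064  0.021] w 0.0136 40.0
```

View pics/tw.png

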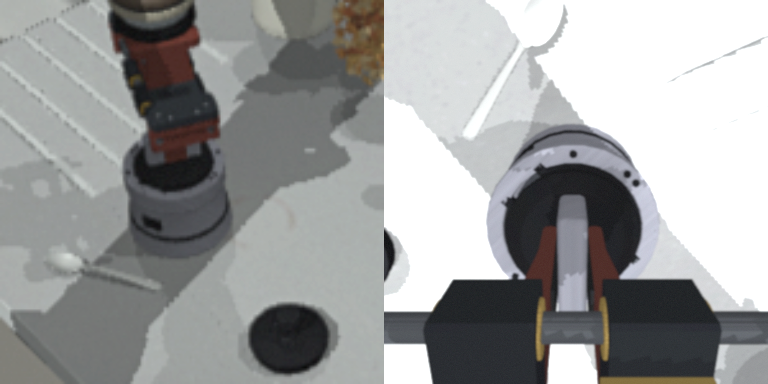

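The bar (572,200) points straight at the single pip (573,154). The lid sits flat on the rim and the grip is firm.

Run:
```python
from h import *
st("final"); print(ctrl.hand_in())
```

```text
final 13.28 [0.4916 0.1162 0.1169] yaw -156.46 F [0.4  2.48 6.18] T [ 0.402 -0.019 -0.04 ] w 0.0137 40.0
the job is handed in; nothing more can be done
None
```

The lid sits flat on the grinder rim, twisted clockwise to within about half a degree of the half-way mark and still gripped; I handed the job in at 13.3 s, and no verdict came back.

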